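# Clamp the batten with the cam lever

### The arm

A 7-joint arm with a two-finger parallel gripper is mounted at the origin on the work surface; the furniture and walls round the work are solid. World frame = base frame: x ahead of the robot, y to its left, z up, the work surface at z = 0. Lengths are in m, angles in rad, forces in N, time in s.
With the tool pointing down it reaches from about 0.4 to 0.75 m from the base axis. Payload 19.5 kg.
Tool frame: the origin (TCP) lies on the centre line of the jaws, within the pads' length; the fingertips stand 17 mm ahead of it and the grasp point (between the pads) lies 2 mm behind it; z points along the fingers, y is the line along which they close (so a half turn about z gives the same grasp; the last joint's range is limited). The gripper opens to 85 mm and grips with 20 to 120 N. Pads are 22 mm wide; open, the fingers measure 114 mm over their backs; the gripper's body (76 mm by 85 mm) begins 54 mm behind the grasp point. The pads swing forward as they close: fully open they stand 13 mm farther back than shut.
Start: joints at [-1.371, 0.707, -0.028, 1.485, 0.022, 0.951, -0.075], TCP at [0.138, 0.558, 0.248] pointing down, gripper open.
Joint ranges: [-2.71, 2.71], [-0.32, 2.16], [-1.57, 1.52], [0, 2.45], [-1.46, 4.6], [0, 2.02], [-2.83, 2.83]. Speed limits (rad/s): [1.89, 1.89, 2.57, 2.57, 3.01, 3.01, 3.01].

### API

Orientations are given as a rotation vector (axis times angle).
In Python, from cell import r, read_camera, camera_params gives the robot as it stands.
- The arm moves only by the tool send_rows, never from a script. Its argument "series" is a list that holds one entry, the list of rows, each a list of 5 numbers: the shift along the tool's x, y, z in m, then the turn about the tool's z in rad, then the opening, from -1 (shut) to 1 (fully open), so that 0 is half open. In form: [[[x, y, z, yaw, claw], ...]]. A call has 1 to 10 rows; each row shifts and turns the commanded pose from where the row before left it, along the tool's axes as they then stand; what a row does not reach is not made up. A row lasts 1/10 s, in which the tool goes at most 50 mm and 8.59 degrees, less where a joint would pass 70% of its speed; a pose out of reach is approached as far as the arm can. A call with a gripper value outside its range is refused whole. The fingers move at their own pace and stop on an object; "force" is the grip in N (left out, the last holds). Time passes only in rows, so rows that do not move let the fingers close. It gives the time, the measured TCP pose, the force, the opening and the grip force at its end, in the units of the state.
- r.get_state(): the state, without advancing time (a new reading comes with each control period).
- read_camera(name): name is "scene" or "top" or "wrist"; returns the picture (480x640x3 uint8, red, green, blue); there is no depth.
- camera_params(name): a dict with "mtx" (3x3 intrinsics, pixels), "origin" and "attitude" of the camera in the world. Camera axes: x right, y up, looking along -z (the intrinsics and any distortion apply to the point x, -y, -z); pixel columns grow to the right and rows downward; lengths in m; the calibration is good to about 2 mm. The wrist camera is an equidistant fisheye: a pixel r from the principal point sees the ray r / f radians off the axis. A picture is of the moment at which its call begins: read the wrist's pose just before it. camera_params takes no time and is no camera call; for the wrist camera it gives the pose at the moment of the call.
- r.close_job(): hands the job in; it is judged then, once.
The state is a dict: "clock": time; "joint_positions": joint angles; "joint_vel": joint speeds; "tau": joint torques, N m; "position": TCP position; "tcp_rot": TCP orientation; "wrist_force": force on the tool from outside, world axes, zero at the start; "ft_torque": the same for the moment, N m; "gripper_width": finger opening in m; "gripper_force": force on a finger pad.
Only numpy, scipy, OpenCV 4.12 (cv2) and the standard library are available. Lean on these libraries where they do the work, as an engineer would, in place of code of your own. Each camera call takes 0.05 s, during which the arm holds its last target. There are 200 camera calls.

### The job

Clamp the batten in its jig. Flip the upright cam lever of that jig backwards, away from the fence, over its dead centre until it snaps down and the pad holds the batten tight against the fence; leave the lever of the other, empty jig standing open.

Things in the scene. Friction and masses are not known exactly. Their poses are not given: they have to be found in the camera images.
- cam_lever_end (a point): Centre of the end face of the handle to flip, on the jig with the batten: a black rounded bar 70 long, 22 wide (along the hinge), 16 mm thick on a steel arm. Hinge line 115 mm from this point, 40 mm above the table. z axis: along the handle, away from the hinge; y: along the hinge; x: out of the handle's face on the fence side (8 mm out), the face to push.
- cam_lever (a joint): That lever's angle. 0: open, leaning 10 degrees to the fence; 1.57: clamped at its stop, lying back away from the fence (it swings against its own x axis), 10 degrees above level, end 60 mm above the table. Resists with about 5 N at the handle's end, most half-way. Dead centre 1.3: before it the lever springs back when let go, past it it snaps to the stop by itself and stays.
- press_pad: Round rubber pad of the batten's jig, 24 mm across, 8.5 mm thick, on the plunger that the cam lever drives. Origin: centre of its front face, 36 mm above the table; x axis to the fence. The lever's hinge is 82 mm behind it when open. As the lever closes it goes forward a few mm, meets the batten, pushes it home and presses it by a spring with about 5 N.
- batten: Brown wooden batten, 35 x 120 x 30 mm, flat on the jig's plywood baseboard (190 x 130 x 16 mm, fixed to the table), between the pad and the pale wooden fence (30 mm high, along a short edge of the board), long side along the fence, gap 2 mm or less. Origin: centre of its underside; y along its length.
- spare_lever (a joint): Angle of the lever of the second jig, on the other side of the robot's midline: the same jig in every part, but with no batten in it. 0: open, nearly upright; 1.57: clamped. To stay open.
Mind the look-alikes: they are no part of the job. Leave any yellow look-alike of the part that bears cam_lever_end alone.

How it is judged:
At the end, for the whole second after the job is handed in: The batten's cam lever lies within 0.12 rad of its stop, its pad presses on the batten with more than 2 N, the batten is at rest within 20 mm of where it began, and the empty jig's lever stands open (below 0.4 rad) (value of joint cam_lever above 1.45 rad and contact force between press_pad and batten above 2 N and distance of batten from where it was at the start of the episode below 0.02 m and linear speed of batten below 0.02 m/s and value of joint spare_lever below 0.4 rad); the robot touches nothing.
It fails at once if the empty jig's lever is flipped (beyond 0.6 rad) (value of joint spare_lever above 0.6 rad).
It also fails if it takes over 32 s, if anything falls off the work surface, if the arm or the gripper's body presses on something with over 40 N, if the wrist force passes 120 N, or if a joint passes its speed limit or range.

## Working session

There is one attempt and no reset: what is moved stays moved. The work goes in short steps, Python scripts to look and compute and a tool call to move; the robot and the scene stay as the last step left them, time stands still between calls to the robot, and variables do not carry over. Pictures are saved under pics/ and viewed, at most 10 in all, crops included, and the job is handed in when it is done.

Besides the shell and the picture viewer there is one more tool, called as name(argument=value, ...) on one line, values as JSON. send_rows: Moves the arm, as the interface text tells. Its arguments: {"type":"object","properties":{"series":{"type":"array"},"force":{"type":"number"}},"required":["series"]}

```bash
mkdir -p pics
cat > h.py <<'E'
import numpy as np, cv2
from cell import r, read_camera, camera_params
def save(n,f):
    im=read_camera(n); cv2.imwrite(f,im[:,:,::-1]); return im
def ray(p,u,v):
    K=np.array(p["mtx"]);A=np.array(p["attitude"])
    from scipy.spatial.transform import Rotation as R
    M=A if A.shape==(3,3) else (R.from_rotvec(A).as_matrix() if A.size==3 else R.from_quat(A).as_matrix())
    d=np.array([(u-K[0,2])/K[0,0],-(v-K[1,2])/K[1,1],-1.]); d=M@d
    return np.array(p["origin"]),d/np.linalg.norm(d)
def plane(p,u,v,z):
    o,d=ray(p,u,v); return o+d*(z-o[2])/d[2]
def tri(r1,r2):
    (a,d),(b,e)=r1,r2
    s=np.linalg.lstsq(np.array([d,-e]).T,b-a,rcond=None)[0]
    P,Q=a+d*s[0],b+e*s[1]; return (P+Q)/2,np.linalg.norm(P-Q)
E
python3 - <<'E'
from h import *
print(r.get_state())
for n in("scene","top"): save(n,f"pics/{n}0.png"); print(camera_params(n))
E
```

```text
{'clock': 0.0, 'joint_positions': array([-1.37070941,  0.70710275, -0.02760996,  1.48499637,  0.02205426,
        0.95092466, -0.07548133]), 'joint_vel': array([-0.00058036,  0.00068443,  0.00078308,  0.00206497, -0.00048326,
        0.00019852, -0.00169013]), 'tau': array([-1.40905500e-03, -8.83216238e+01,  1.23406559e+00, -2.36185634e+01,
        1.68198568e-02,  6.16853416e-03, -1.10006664e-05]), 'position': array([0.13763324, 0.55802529, 0.2478283 ]), 'tcp_rot': array([-3.78797392e-01, -3.11862138e+00,  1.76974982e-03]), 'wrist_force': array([1.15114159, 0.17576469, 0.64940004]), 'ft_torque': array([-0.03286654, -0.01345518,  0.02822491]), 'gripper_force': 0.0, 'gripper_width': 0.08534703816505461}
{'mtx': array([[621.65527497,   0.        , 327.115167  ],
       [  0.        , 621.65527497, 249.16902869],
       [  0.        ,   0.        ,   1.        ]]), 'origin': array([-0.40553409, -0.51766224,  1.0468318 ]), 'attitude': array([ 0.77516592, -0.44940464, -0.97873527])}
{'mtx': array([[597.47852503,   0.        , 310.67995734],
       [  0.        , 597.47852503, 237.76737426],
       [  0.        ,   0.        ,   1.        ]]), 'origin': array([ 0.29353517, -0.01470231,  1.25438593]), 'attitude': array([ 0.15577915, -0.15536744, -1.58320311])}
```

View pics/scene0.png

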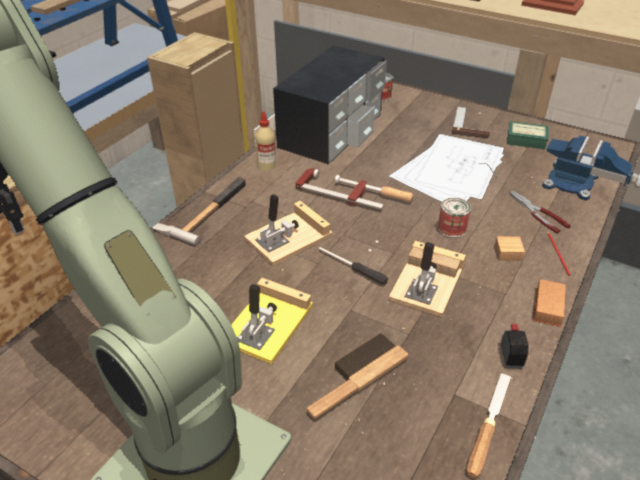

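View pics/top0.png

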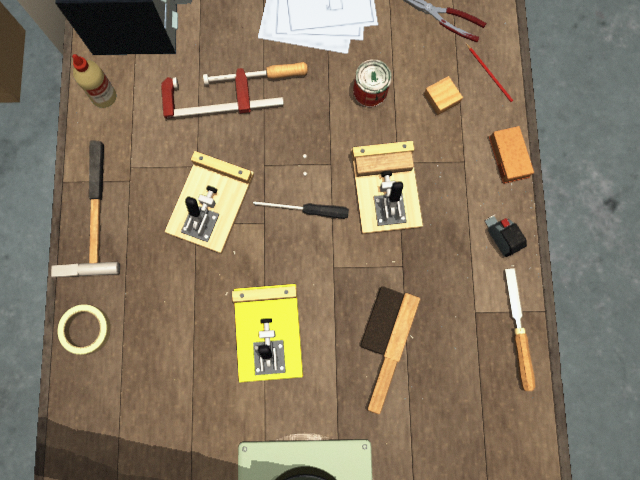

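The scene shows three jigs. In the top picture:
- The jig at (388,190) has a plain board and a brown batten against the fence at (385,162), so it is the target. Its handle is at (396,191).
- The jig at (210,200) is plain and empty, so it is the spare. Its handle is at (193,207).
- The jig at (268,335) is yellow, so it is the look-alike to leave alone.

I'll enlarge the target in both views to confirm and measure it.

Run:
```python
from h import *
t=cv2.imread("pics/top0.png");s=cv2.imread("pics/scene0.png")
a=cv2.resize(t[135:240,340:440],(400,420),interpolation=cv2.INTER_CUBIC)
b=cv2.resize(s[232:322,382:477],(400,379),interpolation=cv2.INTER_CUBIC)
c=np.zeros((420,800,3),np.uint8);c[:,:400]=a;c[:379,400:]=b
cv2.imwrite("pics/crop.png",c)
for n,im,x0,y0,x1,y1 in(("top",t,380,175,410,210),("scene",s,415,238,440,275)):
    m=(im.max(2)<45).astype(np.uint8); k=np.zeros_like(m);k[y0:y1,x0:x1]=m[y0:y1,x0:x1]
    cs,_=cv2.findContours(k,cv2.RETR_EXTERNAL,cv2.CHAIN_APPROX_NONE)
    q=max(cs,key=cv2.contourArea); print(n,cv2.contourArea(q),cv2.boundingRect(q),cv2.boxPoints(cv2.minAreaRect(q)).tolist())
p=camera_params("top")
for uv in((388,187),(210,200),(268,333),(396,183),(300,470)): print(uv,plane(p,*uv,0.016))
from scipy.spatial.transform import Rotation as R
for n in("top","scene"):
    p=camera_params(n);x=R.from_rotvec(p["attitude"]).as_matrix().T@(np.array([.138,.558,.248])-p["origin"]);K=p["mtx"]
    print(n,x,K[0,2]-K[0,0]*x[0]/x[2],K[1,2]+K[1,1]*x[1]/x[2])
```

```text
top 160.5 (389, 183, 14, 19) [[387.94122314453125, 200.23529052734375], [392.7647705078125, 180.941162109375], [402.8824462890625, 183.4705810546875], [398.05889892578125, 202.76470947265625]]Traceback (most recent call last):
  File "<stdin>", line 10, in <module>
ValueError: max() iterable argument is empty
```

View pics/crop.png

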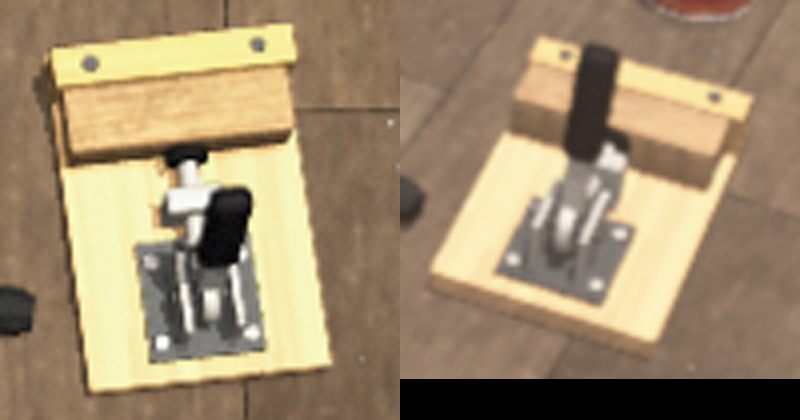

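The crop confirms it: brown batten between the fence and the black pad, plain (not yellow) board, lever upright. In the top view the handle end is at about (398.7,183.5); in the scene view it is at about (429.5,244).

Run:
```python
from h import *
from scipy.spatial.transform import Rotation as R
pt,ps=camera_params("top"),camera_params("scene")
T=lambda u,v:(340+u/4,135+v/4)
S=lambda u,v:(382+(u-400)/4.21,232+v/4.21)
print("end",tri(ray(pt,*T(234,194)),ray(ps,*S(600,50))))
print("handle base",tri(ray(pt,*T(216,262)),ray(ps,*S(585,158))))
c=[plane(pt,*T(*q),.016) for q in((90,388),(330,362))]; f=[plane(pt,*T(*q),.046) for q in((52,50),(293,25))]
print("rear",c,"fence",f)
w=np.linalg.norm(c[0]-c[1]);print(w,np.linalg.norm(f[0]-f[1]),np.linalg.norm((sum(c)-sum(f))/2))
print("hinge plate",[plane(pt,*T(*q),.018) for q in((137,245),(258,232),(267,350),(152,362))])
print("pad",plane(pt,*T(187,150),.048))
h=(sum(f)-sum(c))/2;print("heading to fence deg",np.degrees(np.arctan2(h[1],h[0])))
l=c[0]-c[1];print("along hinge",np.degrees(np.arctan2(l[1],l[0])))
print("spare",plane(pt,193,207,.1),plane(pt,210,200,.016),"yellow",plane(pt,266,350,.1))
for n,p in(("top",pt),("scene",ps)):
    x=R.from_rotvec(p["attitude"]).as_matrix().T@(np.array([.138,.558,.248])-p["origin"]);K=p["mtx"]
    print(n,K[0,2]-K[0,0]*x[0]/x[2],K[1,2]+K[1,1]*x[1]/x[2])
print(R.from_rotvec(r.get_state()["tcp_rot"]).as_matrix().round(3))
```

```text
end (array([ 0.6181473 , -0.18815891,  0.15306478]), np.float64(0.004162031479795774))
handle base (array([ 0.60366694, -0.19018739,  0.08735455]), np.float64(0.010004885444587538))
rear [array([ 0.55198252, -0.12654969,  0.016     ]), array([ 0.56374096, -0.25430187,  0.016     ])] fence [array([ 0.72963029, -0.110049  ,  0.046     ]), array([ 0.7412434 , -0.23883355,  0.046     ])]
0.128292170213605 0.12930710129389603 0.18079939856501415
hinge plate [array([ 0.62923391, -0.15422874,  0.018     ]), array([ 0.6352367 , -0.21927385,  0.018     ]), array([ 0.57042519, -0.22089005,  0.018     ]), array([ 0.56502996, -0.15968756,  0.018     ])]
pad [ 0.67227457 -0.17914462  0.048     ]
heading to fence deg 5.143644097231271
along hinge 95.25874360903097
spare [0.59148237 0.21675788 0.1       ] [0.6279509  0.19750418 0.016     ] yellow [0.30889975 0.07224522 0.1       ]
top -44.402393820279144 463.121735122515
scene 7.348746501384539 221.80432499628137
[[-0.971  0.239 -0.   ]
 [ 0.239  0.971 -0.001]
 [-0.    -0.001 -1.   ]]
```

The handle end comes out at (0.618,-0.188,0.153), and the expected height is 0.153. The measured board is about 130 mm wide, as described, so the hinge is at about (0.598,-0.190) and the fence direction is +5.2°. First I turn the tool so its y axis points to the fence, and shut the gripper.

send_rows(series=[[[0,0,0,0.124,-1],[0,0,0,0.124,-1],[0,0,0,0.124,-1],[0,0,0,0.124,-1],[0,0,0,0.124,-1],[0,0,0,0.124,-1],[0,0,0,0.124,-1],[0,0,0,0.124,-1],[0,0,0,0.124,-1],[0,0,0,0.124,-1]]])

```text
clock: 1.1
position: [0.1376, 0.5581, 0.248]
tcp_rot: [2.126, 2.312, -0.001]
wrist_force: [-0.4, 0.4, -0.6]
gripper_width: 0.0002
gripper_force: 0.0
```

send_rows(series=[[[-0.036,0.02,0,0,-1],[-0.036,0.02,0,0,-1],[-0.036,0.02,0,0,-1],[-0.036,0.02,0,0,-1],[-0.036,0.02,0,0,-1],[-0.036,0.02,0,0,-1],[-0.036,0.02,0,0,-1],[-0.036,0.02,0,0,-1],[-0.036,0.02,0,0,-1],[-0.036,0.02,0,0,-1]]])

```text
clock: 2.1
position: [0.3695, 0.216, 0.2482]
tcp_rot: [2.12, 2.318, -0.0]
wrist_force: [1.3, 0.3, 0.4]
gripper_width: -0.0
gripper_force: 0.0
```

send_rows(series=[[[-0.036,0.02,0,0,-1],[-0.036,0.02,0,0,-1],[-0.036,0.02,0,0,-1],[-0.036,0.02,0,0,-1],[-0.036,0.02,0,0,-1],[-0.036,0.02,0,0,-1],[-0.036,0.02,0,0,-1],[-0.036,0.02,0,0,-1],[-0.036,0.02,0,0,-1],[-0.036,0.02,0,0,-1]]])

```text
clock: 3.1
position: [0.6007, -0.1248, 0.2482]
tcp_rot: [-2.12, -2.318, 0.0]
wrist_force: [1.2, 1.8, 0.4]
gripper_width: 0.0002
gripper_force: 0.0
```

send_rows(series=[[[-0.03,0.025,0,0,-1],[-0.03,0.023,0,0,-1],[-0.005,0,0,0,-1],[0,0,0,0,-1]]])

```text
clock: 3.5
position: [0.6533, -0.1847, 0.2473]
tcp_rot: [-2.121, -2.316, 0.002]
wrist_force: [-0.8, 0.2, 0.4]
gripper_width: -0.0002
gripper_force: 0.0
```

Run:
```python
from h import *
t=save("top","pics/t1.png");s=save("scene","pics/s1.png")
a=cv2.resize(t[100:250,330:450],(384,480),interpolation=cv2.INTER_CUBIC)
b=cv2.resize(s[172:322,362:482],(384,480),interpolation=cv2.INTER_CUBIC)
cv2.imwrite("pics/crop1.png",np.hstack([a,b]))
```

```text
(no output)
```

View pics/crop1.png

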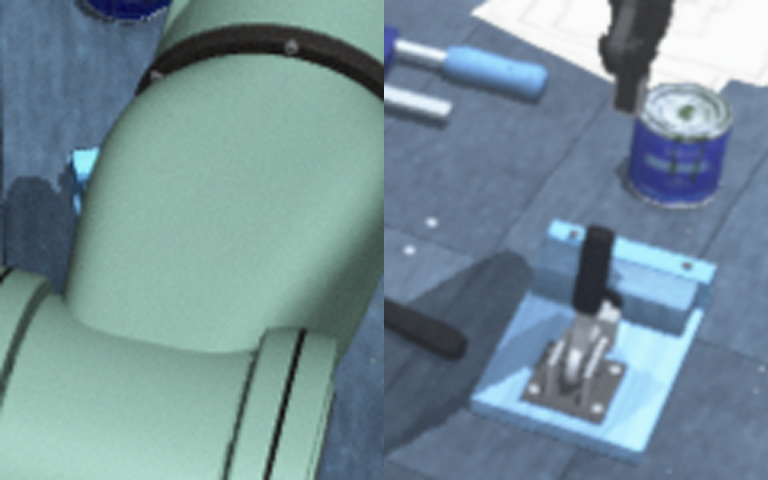

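The crop's colours are swapped, but the view is clear. The shut fingertips are at scene pixel (438,206), above and on the fence side of the upright handle at about (428,245). Now I go down on the fence side.

send_rows(series=[[[0,0,0.03,0,-1],[0,0,0.03,0,-1],[0,0,0.02,0,-1],[0,0,0.015,0,-1],[0,0,0.003,0,-1],[0,0,0,0,-1]]])

```text
clock: 4.2
position: [0.6536, -0.1831, 0.1508]
tcp_rot: [-2.119, -2.319, -0.0]
wrist_force: [-0.6, -0.8, 0.4]
gripper_width: -0.0002
gripper_force: 0.0
```

Run:
```python
from h import *
s=save("scene","pics/s2.png")
cv2.imwrite("pics/crop2.png",cv2.resize(s[192:312,382:482],(500,600),interpolation=cv2.INTER_CUBIC))
from scipy.spatial.transform import Rotation as R
p=camera_params("scene");K=p["mtx"];P=r.get_state()["position"]
for q in(P+[0,0,-.017],np.array([.618,-.188,.153])):
    x=R.from_rotvec(p["attitude"]).as_matrix().T@(q-p["origin"]);print(K[0,2]-K[0,0]*x[0]/x[2],K[1,2]+K[1,1]*x[1]/x[2])
```

```text
431.89098046238877 240.87511339284987
428.4841422521357 244.12291101568061
```

View pics/crop2.png

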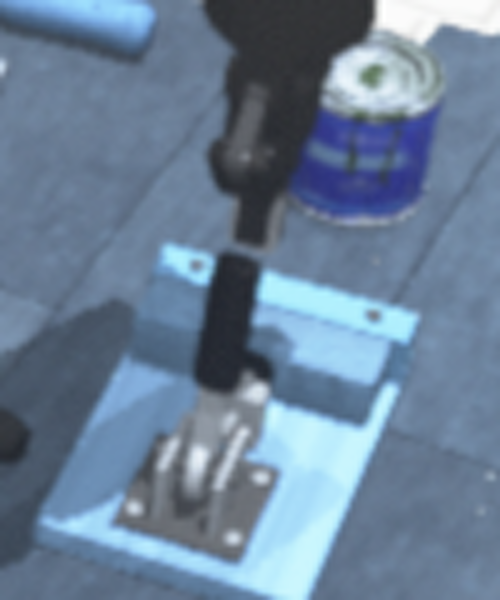

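The tip projects to (432,241), where it is seen, so the geometry holds. Now I push along the handle's arc.

send_rows(series=[[[0,-0.012,0,0,-1],[0,-0.012,-0.001,0,-1],[0,-0.01,-0.002,0,-1],[0,-0.012,0,0,-1],[0,-0.013,0.001,0,-1],[0,-0.012,0.003,0,-1],[0,-0.012,0.005,0,-1]]])

```text
clock: 4.95
position: [0.5718, -0.1912, 0.1462]
tcp_rot: [2.117, 2.316, 0.003]
wrist_force: [3.2, -0.0, 6.5]
gripper_width: -0.0
gripper_force: 2.7
```

Run:
```python
from h import *
print(r.get_state()["wrist_force"])
s=save("scene","pics/s3.png")
cv2.imwrite("pics/crop3.png",cv2.resize(s[192:312,382:482],(500,600),interpolation=cv2.INTER_CUBIC))
```

```text
[ 3.17312702 -0.00956921  6.49611731]
```

View pics/crop3.png

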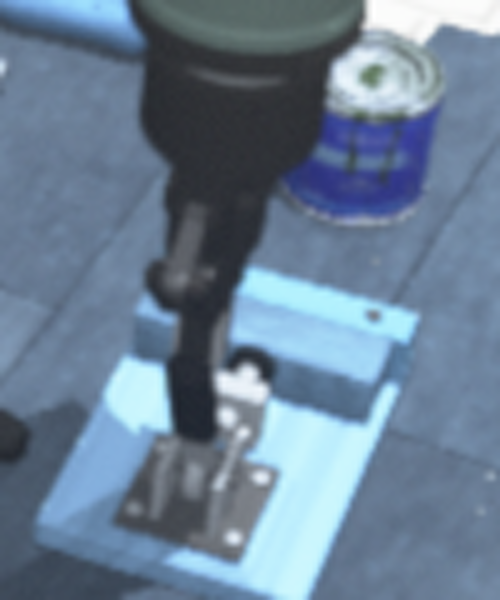

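The lever has swung back with the finger on its face, with the handle at crop (190,400) and the pad forward. I continue along the arc past dead centre.

send_rows(series=[[[0,-0.011,0.006,0,-1],[0,-0.01,0.008,0,-1],[0,-0.012,0.012,0,-1],[0,-0.01,0.014,0,-1]]])

```text
clock: 5.4
position: [0.5286, -0.1952, 0.1054]
tcp_rot: [2.119, 2.316, 0.001]
wrist_force: [-0.6, -1.4, 1.6]
gripper_width: -0.0004
gripper_force: 0.7
```

send_rows(series=[[[0,-0.005,0.008,0,-1],[0,-0.003,0.007,0,-1],[0,0,0.004,0,-1],[0,0,0,0,-1]]])

```text
clock: 5.8
position: [0.5205, -0.1956, 0.0852]
tcp_rot: [-2.12, -2.318, -0.0]
wrist_force: [-0.2, 0.3, 0.0]
gripper_width: 0.0001
gripper_force: 0.0
```

The force has dropped away, which fits a snap past dead centre. I retract upward and check.

send_rows(series=[[[0,0,-0.03,0,-1],[0,0,-0.04,0,-1],[0,0,-0.04,0,-1],[0,0,-0.04,0,-1],[0.03,0,0,0,-1],[0.03,0,0,0,-1],[0.03,0,0,0,-1],[0.03,0,0,0,-1],[0,0,0,0,-1],[0,0,0,0,-1]]])

```text
clock: 6.8
position: [0.5099, -0.076, 0.2358]
tcp_rot: [2.119, 2.318, 0.0]
wrist_force: [0.5, -0.4, -0.2]
gripper_width: -0.0006
gripper_force: 0.0
```

Run:
```python
from h import *
s=save("scene","pics/s4.png")
cv2.imwrite("pics/crop4.png",cv2.resize(s[172:352,222:482],(780,540),interpolation=cv2.INTER_CUBIC))
print(r.get_state()["wrist_force"])
```

```text
[-0.29233612  0.4215825   0.6847795 ]
```

View pics/crop4.png

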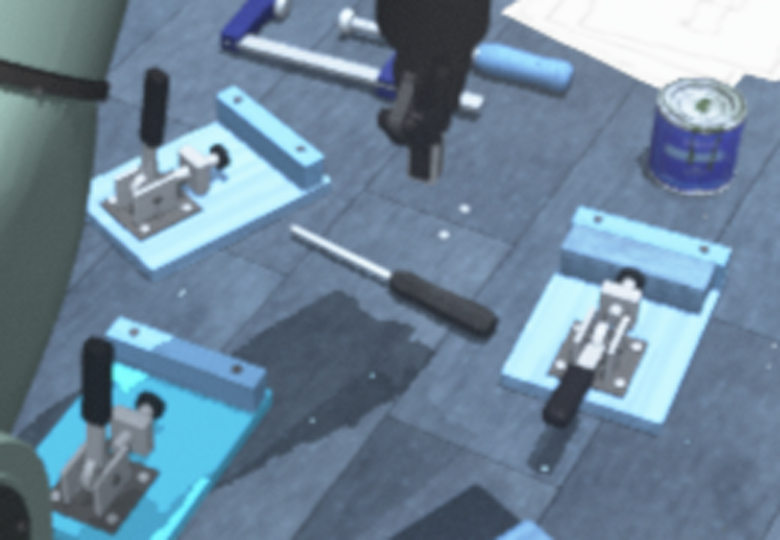

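The target lever lies back with its end at crop (555,412), and the pad is on the batten at (628,280). The spare lever at (153,110) and the yellow one at (97,380) still stand upright. I check the end point against the stop pose, then hand in.

Run:
```python
from h import *
e=plane(camera_params("scene"),222+555/3,172+412/3,.06); print(e,"expected ~[.485 -.200 .06]")
if np.linalg.norm(e[:2]-[.485,-.2])<.015: print(r.close_job())
```

```text
[ 0.49708175 -0.19959743  0.06      ] expected ~[.485 -.200 .06]
the job is handed in; nothing more can be done
None
```

The batten's cam lever is flipped past dead centre and lies back clamped, with the pad on the batten; the spare and yellow levers still stand open. I confirmed this by camera only, with the lever end measured 12 mm from its expected clamped position and the pad force and verdict not read, and the job is handed in.

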